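# Hold the photometer's spring cell clamp open at its index

### The arm

A 6-joint arm with a two-finger parallel gripper is mounted at the origin on the work surface. World frame = base frame: x ahead of the robot, y to its left, z up, the work surface at z = 0. Lengths are in m, angles in degrees, forces in N, time in s.
With the tool pointing down it reaches from about 0.35 to 0.875 m from the base axis. Payload 4.2 kg.
Tool frame: the origin (TCP) lies on the front face of the gripper's body, between the roots of the fingers; the fingertips stand 70 mm ahead of it and the grasp point (between the pads) lies 51 mm ahead of it (r.nose_length is the distance from the TCP to the fingertips, in m); z points along the fingers, y is the direction in which the jaws open and shut (so a half turn about z gives the same grasp; the last joint's range is limited). The gripper opens to 87 mm and grips with 3 to 60 N. Pads are 19 mm wide; open, the fingers measure 117 mm over their backs; the gripper's body (75 mm by 190 mm) begins 51 mm behind the grasp point.
Start: joints at [84.66, 22.042, 0.453, 0, -68.411, -14.817], TCP at [0.215, 0.587, 0.292] pointing down, gripper open.
Joint ranges: [-179.83, 179.83], [-69.29, 118.12], [-61.27, 80.66], [-181.25, 117.63], [-171.15, -9.14], [-177.46, 177.46]. Speed limits (degrees/s): [159.86, 159.86, 180, 180, 180, 180].

### API

Orientations are given as a 3x3 rotation matrix whose columns are the frame's x, y, z axes.
In Python, from station import telemetry, capture, order, r gives the robot as it stands.
- The arm moves only by the tool drive_tool, never from a script. Its argument "series" is a list of rows, each a list of 4 numbers: the shift along the tool's x, y, z as a fraction of full scale, then the turn about the tool's z as a fraction of full scale. In form: [[dx, dy, dz, turn], ...]. A call has 1 to 10 rows; each row is the pose to reach, as a shift and turn from the pose commanded when the call began, along the tool's axes at that moment; what a row does not reach only later rows make up. Full scale, the value 1, is 0.12 m for a shift and 2 rad for a turn. A row lasts 1/8 s, in which the tool goes at most 62.5 mm and 10.7 degrees, less where a joint would pass 70% of its speed; a pose out of reach is approached as far as the arm can. A call with a number of a shift or a turn outside -1 to 1 is refused whole. A call with a gripper value outside its range is refused whole. "fingers" is the finger opening in mm, from 0 to 87, set as the call begins (left out, the last holds). The fingers move at their own pace and stop on an object; the grip force is fixed at half the most. Time passes only in rows, so rows that repeat a pose let the fingers close. It gives the time, the measured TCP pose, the force and the opening at its end, in the units of the state.
- telemetry.sense(): the state, without advancing time (a new reading comes with each control period).
- capture(name): name is "scene" or "top"; returns a dict with "color" (480x640x3 uint8, blue, green, red), "fx", "fy", "cx", "cy" (pixels), "eye" and "attitude" of the camera in the world. Camera axes: x right, y up, looking along -z (the intrinsics and any distortion apply to the point x, -y, -z); pixel columns grow to the right and rows downward; lengths in m; the calibration is good to about 2 mm. A picture is of the moment at which its call begins. There is no depth.
- order.finish_job(): hands the job in, once; it reports no verdict.
The state is a dict: "time_s": time; "joints": joint angles; "joint_velocities": joint speeds; "effort": joint torques, N m; "tcp_pos": TCP position; "ee_rot": TCP orientation; "wrist_force": force on the tool from outside, world axes, zero at the start; "moment": the same for the moment, N m; "gripper_width": opening from 0.0 (shut) to 1.0 (fully open).
Only numpy, scipy, OpenCV 4.12 (cv2) and the standard library are available. Lean on these libraries where they do the work, as an engineer would, in place of code of your own. Each camera call takes 0.05 s, during which the arm holds its last target. There are 200 camera calls.

### The job

Pull the photometer's sample drawer fully open by its black bar handle, then take the orange grip of the spring-loaded cell clamp inside it and draw the clamp back towards the handle until its pointer stands beside the red band of the index on the drawer's left rail. Keep hold of the grip and finish while still holding the clamp open there, so that a colleague can set a glass cell in; the drawer stays fully open. Do not push against the index, which is already set, and leave everything else on the bench where it stands.

Things in the scene. Friction and masses are not known exactly. Their poses are not given: they have to be found in the camera images.
- photometer: bench photometer, dark blue and cream with orange trim, fixed: 360 mm wide, 300 mm deep, flat front deck 106 mm above the bench, rear housing 150 mm high beginning 150 mm behind the front face. Origin: on the bench under the middle of its front face. x points into the instrument (the drawer opens along -x), y to the left of someone facing its front, z up. Place and yaw vary
- drawer (a joint): how far the sample drawer is pulled out along the photometer's -x, in m: 0 shut, 0.160 fully open on a hard end stop; 0 to 25 mm ajar at the start. It slides with about 2.5 N of friction plus 6 N per m/s and stays where it is left. Its cream front is 166 mm wide, its top edge 86 mm above the bench
- drawer_handle (a point): middle of the drawer's black bar handle: a level round bar 10 mm thick, 100 mm long along the photometer's y, 74 mm above the bench, its centre line 42 mm in front of the drawer front's face, with a post to the face 46 mm either side of the middle. It moves with the drawer
- clamp: spring-loaded cell clamp in the drawer. Origin: centre of its orange upright grip plate, 10 (x) x 30 (y) x 28 mm (z), 67 mm above the bench, 39 mm above the drawer's bed; axes as the photometer's. It slides along -x by up to 42 mm; a spring pulls it back with 4.4 N at rest plus 2.2 N per 10 mm. Free from 22 mm below the origin up: 35 mm behind the plate, 75 mm in front, and to both sides
- clamp_pointer (a point): tip of the clamp's thin pointer with a black line, 12 mm behind the grip's centre (x), 61 mm to its left (y) and 24 mm lower. It moves with the clamp. With the drawer fully open and the clamp at rest, the grip's centre stands 80 mm in front of the photometer's front face; with the drawer shut it is out of reach under the deck
- index: the index: a 20 x 12 x 5 mm black slider with a red band 8 mm wide (along x), locked on top of the drawer's left rail, 14 to 32 mm in front of the clamp pointer's rest place, different at every start. Origin: on the rail's top, 40 mm above the bench, in the middle of the band. Axes as the photometer's; it moves with the drawer
- index_mark (a point): middle of the red band, at the top of the index's inner edge, right beside the path of the clamp's pointer. Axes as the photometer's; the clamp is at the mark when pointer and mark have the same place along x
- cell_a_mid (a point): small empty open-topped glass cell, 24 x 30 x 45 mm high, standing on the bench to the left of the drawer; its centre. Leave it alone
- cell_b_mid (a point): larger empty open-topped glass cell, 36 x 30 x 45 mm high, standing on the bench to the left of the drawer; its centre. Leave it alone
- jar_mid (a point): white screw-cap jar, 56 mm across and 70 mm high, on the bench to the right of the drawer; its centre. Leave it alone
- amber_mid (a point): brown reagent bottle, 68 mm across and 150 mm high, to the right on the bench; its centre. Leave it alone
- reagent_mid (a point): white bottle with blue cap and green label, 72 mm across and 130 mm high, to the right on the bench; its centre. Leave it alone
- dish_mid (a point): white porcelain dish, 90 mm across and 30 mm high, to the left on the bench; its centre. Leave it alone
- spatula_mid (a point): steel spoon, 170 mm long, lying to the left on the bench; its centre. Leave it alone

How it is judged (in metres and radians):
On the way:
1. the drawer is pulled fully open (to within 6 mm of its stop) (value of joint drawer above 0.154 m), for 0.2 s.
At the end, for the whole second after the job is handed in: The drawer is fully open (at least 154 of 160 mm), the clamp's pointer stands beside the red band (within 4 mm of its middle, along the slide), the clamp is still, and the fingers are holding it there against its spring (more than 4 N between fingers and clamp) (value of joint drawer above 0.154 m and x of clamp_pointer in the frame of index_mark between -0.004 and 0.004 m and contact force between the fingers and clamp above 4 N and linear speed of clamp below 0.01 m/s); the arm keeps its last pose, push and grip.
It fails at once if the index is pushed (more than 10 N from the robot) (contact force between any of the fingers, the arm and index above 10 N).
It fails at once if something else on the bench is moved by more than 25 mm (distance of any of cell_a_mid, cell_b_mid, jar_mid, amber_mid, reagent_mid, dish_mid, spatula_mid from where it was at the start of the episode above 0.025 m).
It also fails if it takes over 45 s, if anything falls off the work surface, if the arm or the gripper's body presses on something with over 40 N, if the wrist force passes 120 N, or if a joint passes its speed limit or range.

## Working session

There is one attempt and no reset: what is moved stays moved. The work goes in short steps, Python scripts to look and compute and a tool call to move; the robot and the scene stay as the last step left them, time stands still between calls to the robot, and variables do not carry over. Pictures are saved under pics/ and viewed, about 8 in all and at most 12, crops included, and the job is handed in when it is done.

Besides the shell and the picture viewer there is one more tool, called after "Call:" in YAML: its name, and indented under it one key for each argument. drive_tool: Moves the arm, as the interface text tells. Shift numbers are shares of 0.12 m and turn numbers shares of 2 rad, none past 1 either way. Its arguments: {"type":"object","properties":{"series":{"type":"array","items":{"type":"array","items":{"type":"number","minimum":-1,"maximum":1}}},"fingers":{"type":"number"}},"required":["series"]}

```bash
mkdir -p pics; python3 - <<'E'
from station import telemetry, capture, order, r
import cv2
s=telemetry.sense();print(s['time_s'],s['tcp_pos'],s['ee_rot'],s['gripper_width'])
for n in('top','scene'):
    c=capture(n);cv2.imwrite(f'pics/{n}0.png',c['color']);print(n,c['fx'],c['fy'],c['cx'],c['cy'],c['eye'],c['attitude'],[k for k in c])
E
```

```text
0.0 [0.21519831 0.58627844 0.29116682] [[ 9.38673308e-01 -3.44807127e-01 -6.83142444e-04]
 [-3.44807795e-01 -9.38671016e-01 -2.07542887e-03]
 [ 7.43766518e-05  2.18370252e-03 -9.99997613e-01]] 1.0018374356079665
top 586.6317773970602 586.6317773970602 321.7881182598244 244.00007028049833 [ 0.39168415 -0.01639968  1.78900764] [[ 0.02745317  0.99513081 -0.09466252]
 [-0.99954666  0.02615665 -0.01491016]
 [-0.01236151  0.09502893  0.99539776]] ['color', 'fx', 'fy', 'cx', 'cy', 'eye', 'attitude']
scene 566.7751505618683 566.7751505618683 317.1421087605728 244.65147332839854 [0.99727803 0.7796024  1.200129  ] [[-0.86581325 -0.38739595  0.31668879]
 [ 0.50023708 -0.68459589  0.53018047]
 [ 0.01141408  0.61745675  0.78652202]] ['color', 'fx', 'fy', 'cx', 'cy', 'eye', 'attitude']
```

View pics/top0.png

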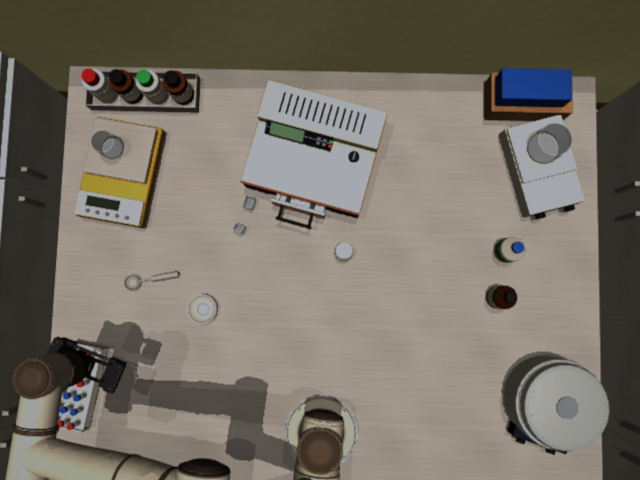

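View pics/scene0.png

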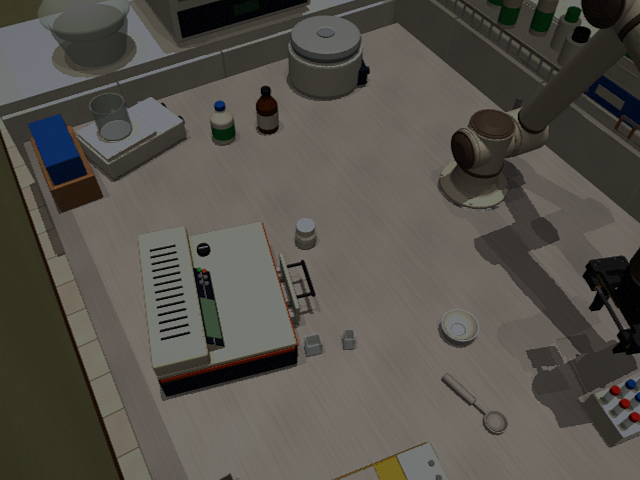

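Top view: the photometer is at about (315,150) and its handle at about (295,220). The glass cells are at (249,203) and (239,229), and the jar is at (344,251). Next I'll enlarge the photometer and handle.

```bash
cat > h.py <<'E'
import numpy as np, cv2
from station import telemetry, capture, order, r
def ray(c,u,v):
    d=np.array([(u-c['cx'])/c['fx'],-(v-c['cy'])/c['fy'],-1.]);return np.array(c['eye']),np.array(c['attitude'])@d
def atz(c,u,v,z):
    e,d=ray(c,u,v);return e+d*(z-e[2])/d[2]
def proj(c,p):
    q=np.array(c['attitude']).T@(np.asarray(p)-c['eye']);return c['cx']-c['fx']*q[0]/q[2],c['cy']+c['fy']*q[1]/q[2]
def crop(img,u,v,w,h,k):
    return cv2.resize(img[v:v+h,u:u+w],None,fx=k,fy=k,interpolation=cv2.INTER_CUBIC)
E
python3 - <<'E'
import cv2,numpy as np
from h import crop
a=crop(cv2.imread('pics/top0.png'),235,160,160,60+15,5)
b=crop(cv2.imread('pics/scene0.png'),220,245,160,45+30,5)
cv2.imwrite('pics/c0.png',cv2.convertScaleAbs(np.vstack([a[:300+75],b])[:600+150],alpha=1.3)[:750]) if 0 else None
a=crop(cv2.imread('pics/top0.png'),235,170,160,70,5);b=crop(cv2.imread('pics/scene0.png'),235,250,160,50,5)
cv2.imwrite('pics/c0.png',np.vstack([a,b]))
E
```

```text
(no output)
```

View pics/c0.png

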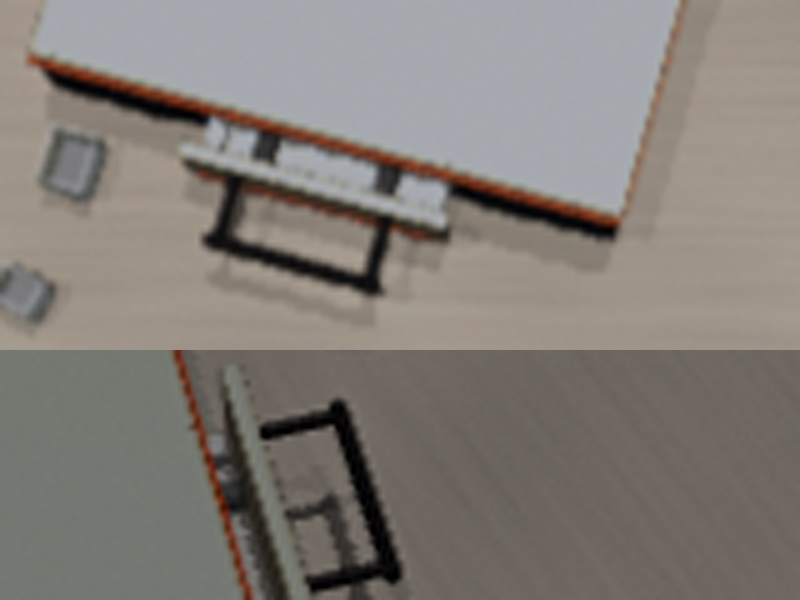

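The crop shows the bar ends at (276.6,218) and (310,227.2) in the top view, and at (313.6,295.4) and (302.6,261.4) in the scene view. The deck's front edge runs from (241.6,182) to (358.4,213.8) in the top view.

```bash
cat >> h.py <<'E'
def tri(c1,p1,c2,p2):
    A=[];b=[]
    for c,p in((c1,p1),(c2,p2)):
        e,d=ray(c,*p);d/=np.linalg.norm(d);M=np.eye(3)-np.outer(d,d);A.append(M);b.append(M@e)
    return np.linalg.lstsq(np.vstack(A),np.hstack(b),rcond=None)[0]
E
python3 - <<'E'
from h import *
t=capture('top');s=capture('scene')
L=atz(t,276.6,218,.074);R=atz(t,310,227.2,.074);print('bar top',L,R,np.linalg.norm(L-R),(L+R)/2)
print('scene z',atz(s,313.6,295.4,.074),atz(s,302.6,261.4,.074))
print('tri',tri(t,(276.6,218),s,(313.6,295.4)),tri(t,(310,227.2),s,(302.6,261.4)))
l=atz(t,241.6,182,.106);q=atz(t,358.4,213.8,.106);d=l-q;print('deck',l,q,np.linalg.norm(d),np.degrees(np.arctan2(-d[0],d[1])))
d=L-R;print('yaw bar',np.degrees(np.arctan2(-d[0],d[1])))
yaw=np.arctan2(-(l-q)[0],(l-q)[1]);X=np.array([np.cos(yaw),np.sin(yaw),0]);print('X',X,'handle x rel front',((L+R)/2-(l+q)/2)@X, ((L+R)/2-(l+q)/2)@np.array([-X[1],X[0],0]))
st=telemetry.sense()
print('st',st['tcp_pos'],st['wrist_force'],st['time_s'])
for n,z,uv in(('cellb',.045,(249,203)),('cella',.045,(239,229)),('jar',.07,(344,251))):print(n,atz(t,*uv,z))
E
```

```text
bar top [0.62835637 0.14478045 0.074     ] [0.60356493 0.0453705  0.074     ] 0.10245463662152877 [0.61596065 0.09507547 0.074     ]
scene z [0.62730024 0.14822652 0.074     ] [0.60137748 0.04832428 0.074     ]
tri [0.62755393 0.14585157 0.07132179] [0.60228857 0.04639761 0.07268988]
deck [0.72717453 0.24760962 0.106     ] [ 0.64229163 -0.09471205  0.106     ] 0.3526885781238408 -13.92631053641003
yaw bar -14.003124148875283
X [ 0.97060607 -0.24067378  0.        ] handle x rel front -0.07123388938676241 0.0015274550848224696
st [0.21526935 0.58646082 0.29156446] [-0.25912521 -0.4057181   0.68737694] 0.2
cellb [0.67576179 0.23226427 0.045     ]
cella [0.59619118 0.25919965 0.045     ]
jar [ 0.53621822 -0.05648377  0.07      ]
```

Call:
drive_tool:
  series:
    - [0,0,0,0.25]
    - [0,0,0,0.5]
    - [0,0,0,0.731]
    - [0,0,0,0.731]
    - [0,0,0,0.731]
    - [0,0,0,0.731]
    - [0,0,0,0.731]
    - [0,0,0,0.731]
    - [0,0,0,0.731]
  fingers: 32

```text
time_s: 1.32
tcp_pos: [0.2153, 0.5866, 0.292]
ee_rot: [[-0.239, -0.971, -0.0], [-0.971, 0.239, -0.0], [0.001, 0.0, -1.0]]
wrist_force: [-0.9, -0.7, -0.3]
gripper_width: 0.366
```

Call:
drive_tool:
  series:
    - [0.4,-0.5,0,0]
    - [0.79,-1,0,0]
    - [0.79,-1,0,0]
    - [0.79,-1,0,0]

```text
time_s: 1.82
tcp_pos: [0.31, 0.4643, 0.2926]
ee_rot: [[-0.241, -0.971, 0.0], [-0.971, 0.241, 0.0], [-0.0, -0.0, -1.0]]
wrist_force: [-0.5, 0.4, 0.6]
gripper_width: 0.364
```

Call:
drive_tool:
  series:
    - [0.4,-0.5,0,0]
    - [0.79,-1,0,0]
    - [0.79,-1,0,0]
    - [0.79,-1,0,0]

```text
time_s: 2.33
tcp_pos: [0.4033, 0.3445, 0.2922]
ee_rot: [[-0.241, -0.97, 0.0], [-0.97, 0.241, 0.0], [-0.0, 0.0, -1.0]]
wrist_force: [-0.4, 0.6, -0.6]
gripper_width: 0.368
```

Call:
drive_tool:
  series:
    - [0.4,-0.5,0,0]
    - [0.79,-1,0,0]
    - [0.79,-1,0,0]
    - [0.79,-1,0,0]

```text
time_s: 2.82
tcp_pos: [0.4969, 0.2243, 0.2919]
ee_rot: [[-0.241, -0.97, -0.0], [-0.97, 0.241, -0.0], [0.0, 0.0, -1.0]]
wrist_force: [-0.7, 0.2, 1.1]
gripper_width: 0.371
```

Call:
drive_tool:
  series:
    - [0.4,-0.5,0,0]
    - [0.79,-1,0,0]
    - [0.79,-1,0,0]
    - [0.79,-1,0,0]
    - [0.79,-1,0,0]

```text
time_s: 3.45
tcp_pos: [0.5895, 0.105, 0.292]
ee_rot: [[-0.238, -0.971, -0.0], [-0.971, 0.238, 0.0], [-0.0, 0.0, -1.0]]
wrist_force: [-0.2, 0.2, -0.4]
gripper_width: 0.37
```

```bash
cat >> h.py <<'E'
def to(p):
    s=telemetry.sense();R=np.array(s['ee_rot']);d=np.asarray(p)-s['tcp_pos'];print('t',s['time_s'],'tcp',s['tcp_pos'],'yhead',np.degrees(np.arctan2(R[1,1],R[0,1])),'z',R[:,2],'F',s['wrist_force'],'w',s['gripper_width']);print('move frac',R.T@d/.12)
E
python3 -c "
from h import *
to([.615,.0955,.2]);print(telemetry.sense()['joints'])"
```

```text
t 3.45 tcp [0.58950656 0.1049723  0.29203635] yhead 166.20602331950215 z [-4.00806107e-04  2.46803304e-04 -9.99999889e-01] F [-0.21337002  0.1781619  -0.38012281] w 0.37036738641237654
move frac [ 0.02611619 -0.22548267  0.76686483]
[ 2.55658803e+01  1.95089902e+01 -3.40200646e+00 -2.46052013e-02
 -6.71036189e+01 -3.93502829e+01]
```

Call:
drive_tool:
  series:
    - [0.03,-0.225,0.4,0]
    - [0.03,-0.225,0.767,0]
    - [0.03,-0.225,0.767,0]
    - [0.03,-0.225,0.767,0]

```text
time_s: 3.95
tcp_pos: [0.616, 0.0946, 0.2024]
ee_rot: [[-0.238, -0.971, 0.003], [-0.971, 0.238, 0.0], [-0.001, -0.003, -1.0]]
wrist_force: [0.4, -1.3, 1.3]
gripper_width: 0.362
```

```bash
python3 - <<'E'
from h import *
to([.615,.0955,.125])
s=capture('scene');t=capture('top')
a=crop(t['color'],235,170,160,70,5);b=crop(s['color'],235,240,160,50,5)
cv2.imwrite('pics/c1.png',np.vstack([a,b]))
E
```

```text
t 3.95 tcp [0.61603257 0.09456946 0.20235107] yhead 166.22156406570346 z [ 3.29069253e-03  3.54854222e-04 -9.99994523e-01] F [ 0.41310941 -1.3278769   1.30084126] w 0.3623406584286899
move frac [-0.0047547   0.01220962  0.64456316]
```

View pics/c1.png

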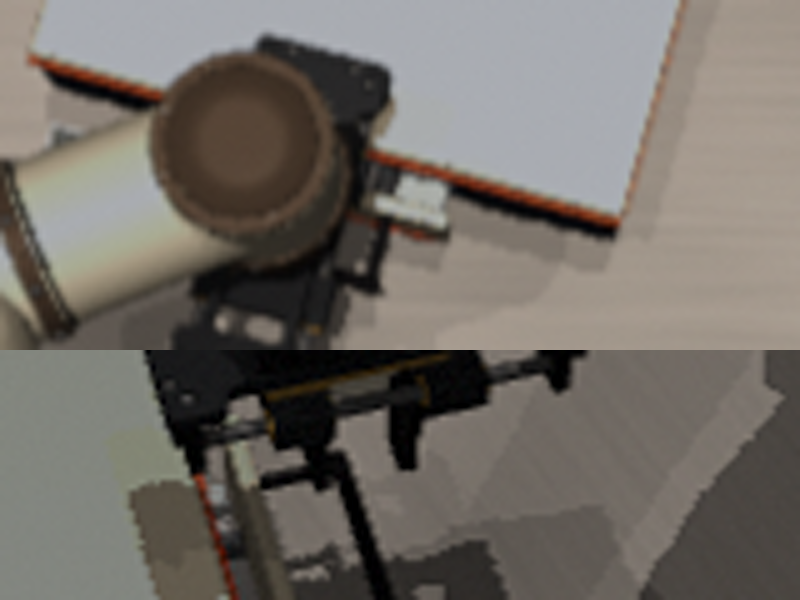

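The fingers are above the bar, with one on each side of it (the scene part of the crop shows finger tips at about (320,470) and (405,460)). I'll go down, close and pull.

Call:
drive_tool:
  series:
    - [0,0,0.2,0]
    - [0,0,0.4,0]
    - [0,0,0.55,0]
    - [0,0,0.64,0]
    - [0,0,0.64,0]
    - [0,0,0.64,0]

```text
time_s: 4.8
tcp_pos: [0.616, 0.0934, 0.1247]
ee_rot: [[-0.24, -0.971, 0.002], [-0.971, 0.24, 0.001], [-0.001, -0.002, -1.0]]
wrist_force: [0.9, 0.1, -0.3]
gripper_width: 0.369
```

Call:
drive_tool:
  series:
    - [0,0,0,0]
    - [0,0,0,0]
    - [0,0,0,0]
    - [0,0,0,0]
    - [0,0,0,0]
    - [0,0,0,0]
  fingers: 0

```text
time_s: 5.55
tcp_pos: [0.6151, 0.0932, 0.1235]
ee_rot: [[-0.241, -0.971, -0.0], [-0.971, 0.241, -0.0], [0.0, 0.0, -1.0]]
wrist_force: [-1.3, 0.7, 2.8]
gripper_width: 0.102
```

Call:
drive_tool:
  series:
    - [0,0.1,0,0]
    - [0,0.22,0,0]
    - [0,0.34,0,0]
    - [0,0.46,0,0]
    - [0,0.58,0,0]
    - [0,0.7,0,0]
    - [0,0.82,0,0]
    - [0,0.94,0,0]
    - [0,1,0,0]

```text
time_s: 6.68
tcp_pos: [0.4982, 0.1228, 0.1236]
ee_rot: [[-0.24, -0.971, 0.001], [-0.971, 0.24, 0.001], [-0.001, -0.001, -1.0]]
wrist_force: [4.2, 2.9, -3.0]
gripper_width: 0.101
```

Call:
drive_tool:
  series:
    - [0,0.04,0,0]
    - [0,0.08,0,0]
    - [0,0.12,0,0]
    - [0,0.12,0,0]

```text
time_s: 7.18
tcp_pos: [0.4848, 0.1261, 0.1235]
ee_rot: [[-0.241, -0.971, 0.0], [-0.971, 0.241, 0.001], [-0.001, -0.0, -1.0]]
wrist_force: [2.0, 5.7, -0.8]
gripper_width: 0.101
```

Call:
drive_tool:
  series:
    - [0,0.03,0,0]
    - [0,0.06,0,0]
    - [0,0.06,0,0]

```text
time_s: 7.55
tcp_pos: [0.4798, 0.1275, 0.1236]
ee_rot: [[-0.24, -0.971, 0.004], [-0.971, 0.24, 0.001], [-0.002, -0.004, -1.0]]
wrist_force: [9.5, 0.2, -6.3]
gripper_width: 0.107
```

Call:
drive_tool:
  series:
    - [0,0.03,0,0]
    - [0,0.06,0,0]
    - [0,0.06,0,0]

```text
time_s: 7.92
tcp_pos: [0.4789, 0.1279, 0.1237]
ee_rot: [[-0.238, -0.971, 0.016], [-0.971, 0.238, 0.001], [-0.005, -0.015, -1.0]]
wrist_force: [37.1, -19.1, -24.0]
gripper_width: 0.096
```

The wrist force jumped to about 40 N, so the drawer is on its stop. I'll ease off, release, rise and look.

Call:
drive_tool:
  series:
    - [0,-0.05,0,0]
    - [0,-0.05,0,0]
    - [0,-0.05,0,0]

```text
time_s: 8.3
tcp_pos: [0.4797, 0.1276, 0.1236]
ee_rot: [[-0.24, -0.971, 0.006], [-0.971, 0.24, 0.001], [-0.002, -0.005, -1.0]]
wrist_force: [12.6, -3.5, -8.9]
gripper_width: 0.104
```

Call:
drive_tool:
  series:
    - [0,0,0,0]
    - [0,0,0,0]
    - [0,0,0,0]
    - [0,0,0,0]
    - [0,0,-0.3,0]
    - [0,0,-0.7,0]
    - [0,0,-1,0]
    - [0,0,-1,0]
    - [0,0,-1,0]
  fingers: 30

```text
time_s: 9.43
tcp_pos: [0.4759, 0.1272, 0.2428]
ee_rot: [[-0.241, -0.971, -0.002], [-0.971, 0.241, -0.0], [0.001, 0.002, -1.0]]
wrist_force: [-0.0, 0.5, -0.1]
gripper_width: 0.342
```

Call:
drive_tool:
  series:
    - [0,0.5,-0.4,0]
    - [0,1,-0.4,0]
    - [0,1,-0.4,0]
    - [0,1,-0.4,0]
  fingers: 26

```text
time_s: 9.93
tcp_pos: [0.3597, 0.1564, 0.2908]
ee_rot: [[-0.239, -0.971, -0.001], [-0.971, 0.239, -0.001], [0.001, 0.001, -1.0]]
wrist_force: [0.6, -1.1, -0.5]
gripper_width: 0.3
```

```bash
python3 - <<'E'
from h import *
to([.607,.0958,.2])
s=capture('scene');t=capture('top')
a=crop(t['color'],245,175,100,50,8)[:400];b=crop(s['color'],270,255,100,60,8)
cv2.imwrite('pics/a2.png',a);cv2.imwrite('pics/b2.png',b);cv2.imwrite('pics/top2.png',t['color']);cv2.imwrite('pics/scene2.png',s['color'])
E
```

```text
t 9.925 tcp [0.35973814 0.1564051  0.29080565] yhead 166.1754222732278 z [-7.93273526e-04 -9.56142807e-04 -9.99999228e-01] F [ 0.64332941 -1.08373535 -0.4626168 ] w 0.30019586070220267
move frac [-0.00279256 -2.12191582  0.75556148]
```

View pics/a2.png

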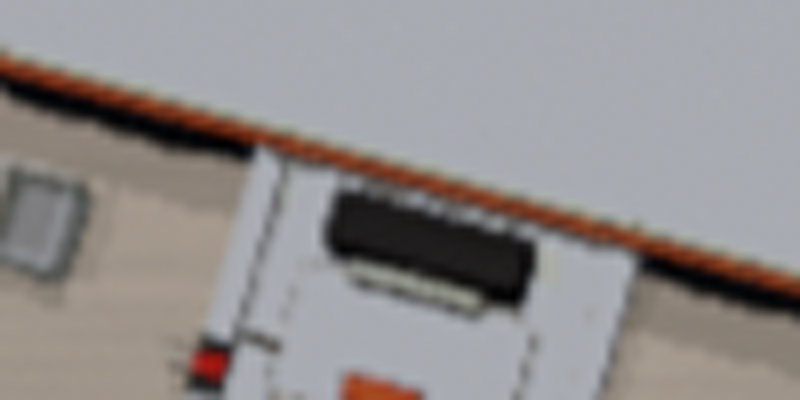

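View pics/b2.png

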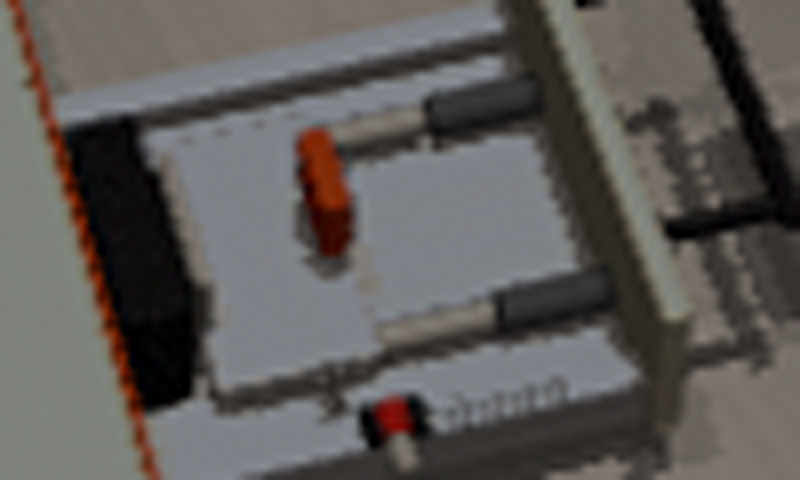

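The drawer is open. In the top view the grip is at about (292.5,223), the index's red band at (271.2,220.6) and the pointer line at about (275–280,217.5). Now I'll measure along the slide.

```bash
cat >> h.py <<'E'
YAW=np.radians(-13.9);X=np.array([np.cos(YAW),np.sin(YAW),0]);Y=np.array([-np.sin(YAW),np.cos(YAW),0])
def blobs(img,box):
    u,v,w,h=box;k=4;g=cv2.resize(img[v:v+h,u:u+w],None,fx=k,fy=k,interpolation=cv2.INTER_CUBIC)
    H=cv2.cvtColor(g,cv2.COLOR_BGR2HSV);out={}
    for n,lo,hi in(('red',(0,0),(5,4)),('orange',(6,0),(20,0))):
        m=((H[...,0]>=lo[0])&(H[...,0]<=hi[0])|((H[...,0]>=175) if n=='red' else False))&(H[...,1]>150)&(H[...,2]>60)
        nn,_,st,ce=cv2.connectedComponentsWithStats(m.astype(np.uint8))
        out[n]=[((ce[i]+.5)/k-.5+[u,v],st[i]/k) for i in range(1,nn) if st[i,4]>40]
    return out
E
python3 - <<'E'
from h import *
t=capture('top');s=capture('scene')
for n,c,box in(('top',t,(262,208,50,30)),('scene',s,(295,265,35,50))):
    for k,L in blobs(c['color'],box).items():
        for ce,st in L:
            for z in(.045,.067,.081):
                p=atz(c,*ce,z);print(n,k,ce.round(1),st[:4]/1,z,'px',round(p@X*1e3,1),'py',round(p@Y*1e3,1))
f=atz(t,300,198.0,.106);print('pointer tip?',[(round(p@X*1e3,1),round(p@Y*1e3,1)) for p in (atz(t,275.2,216.6,.043),atz(t,279.5,218.2,.043))])
a=crop(t['color'],262,205,60,32,12);b=crop(s['color'],295,265,60,40,10)
b=cv2.resize(b,None,fx=1.2,fy=1.2)[200:]
o=np.vstack([a,b])[:600];cv2.imwrite('pics/c3.png',o);print(o.shape)
E
```

```text
top red [270.9 220.1] [ 7.25 10.75  4.25  4.  ] 0.045 px 567.7 py 310.0
top red [270.9 220.1] [ 7.25 10.75  4.25  4.  ] 0.067 px 565.4 py 307.0
top red [270.9 220.1] [ 7.25 10.75  4.25  4.  ] 0.081 px 563.9 py 305.2
top orange [292.4 224.5] [26.25 14.5   9.25  5.  ] 0.045 px 572.0 py 243.9
top orange [292.4 224.5] [26.25 14.5   9.25  5.  ] 0.067 px 569.7 py 241.8
top orange [292.4 224.5] [26.25 14.5   9.25  5.  ] 0.081 px 568.2 py 240.5
scene red [318.8 306.7] [21.75 40.    4.75  4.5 ] 0.045 px 564.9 py 310.6
scene red [318.8 306.7] [21.75 40.    4.75  4.5 ] 0.067 px 569.0 py 323.7
scene red [318.8 306.7] [21.75 40.    4.75  4.5 ] 0.081 px 571.6 py 332.0
scene orange [310.  275.9] [12.5   6.25  6.   10.5 ] 0.045 px 560.9 py 218.8
scene orange [310.  275.9] [12.5   6.25  6.   10.5 ] 0.067 px 565.1 py 233.6
scene orange [310.  275.9] [12.5   6.25  6.   10.5 ] 0.081 px 567.7 py 243.0
pointer tip? [(np.float64(581.6), np.float64(300.6)), (np.float64(580.4), np.float64(286.8))]
(600, 720, 3)
```

View pics/c3.png

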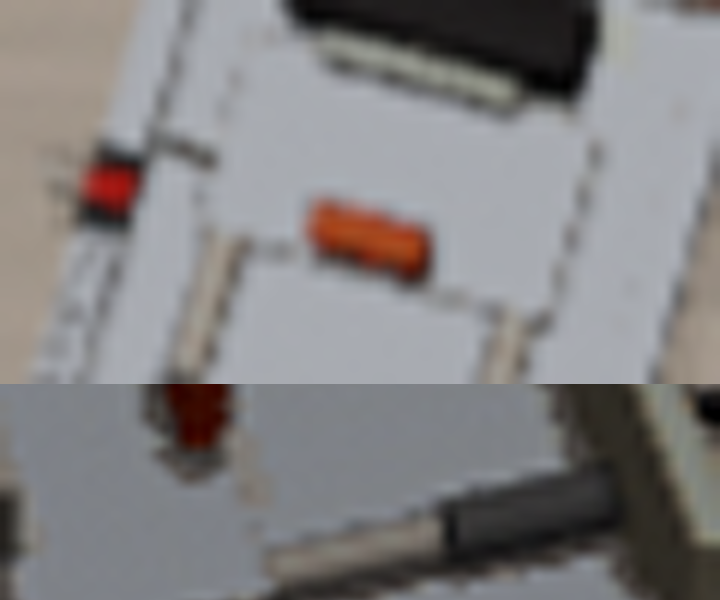

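Call:
drive_tool:
  series:
    - [0,-0.5,0,0]
    - [0,-1,0.2,0]
    - [0,-1,0.2,0]
    - [0,-1,0.2,0]

```text
time_s: 10.62
tcp_pos: [0.4771, 0.1268, 0.2663]
ee_rot: [[-0.243, -0.97, -0.002], [-0.97, 0.243, -0.001], [0.002, 0.002, -1.0]]
wrist_force: [0.4, 0.4, 1.0]
gripper_width: 0.295
```

Call:
drive_tool:
  series:
    - [0,-0.5,0.2,0]
    - [0,-1,0.55,0]
    - [0,-1,0.55,0]
    - [0,-1,0.55,0]
    - [0,-1,0.55,0]

```text
time_s: 11.25
tcp_pos: [0.5925, 0.0993, 0.2034]
ee_rot: [[-0.239, -0.971, 0.002], [-0.971, 0.239, 0.001], [-0.002, -0.002, -1.0]]
wrist_force: [0.4, -0.1, 0.5]
gripper_width: 0.297
```

```bash
python3 -c "
from h import *
to([.6095,.0972,.16]);to([.6095,.0972,.12])"
```

```text
t 11.25 tcp [0.59247895 0.09929036 0.20341742] yhead 166.15137550489547 z [ 0.00239992  0.00100104 -0.99999662] F [ 0.40904826 -0.14583908  0.48287389] w 0.29719670242836677
move frac [-0.01647773 -0.1411318   0.3621336 ]
t 11.25 tcp [0.59247895 0.09929036 0.20341742] yhead 166.15137550489547 z [ 0.00239992  0.00100104 -0.99999662] F [ 0.40904826 -0.14583908  0.48287389] w 0.29719670242836677
move frac [-0.01596227 -0.14043495  0.69546581]
```

Call:
drive_tool:
  series:
    - [-0.015,-0.14,0.15,0]
    - [-0.015,-0.14,0.3,0]
    - [-0.015,-0.14,0.36,0]
    - [-0.015,-0.14,0.36,0]
    - [-0.015,-0.14,0.36,0]

```text
time_s: 11.88
tcp_pos: [0.6102, 0.0967, 0.1596]
ee_rot: [[-0.24, -0.971, 0.002], [-0.971, 0.24, 0.001], [-0.001, -0.002, -1.0]]
wrist_force: [-0.5, -0.2, -0.8]
gripper_width: 0.301
```

```bash
python3 - <<'E'
from h import *
to([.6095,.0972,.12])
s=capture('scene');cv2.imwrite('pics/b4.png',crop(s['color'],270,235,100,75,8))
E
```

```text
t 11.875 tcp [0.61016659 0.09673353 0.15961276] yhead 166.11550483414223 z [ 2.13394043e-03  6.53515885e-04 -9.99997510e-01] F [-0.48636774 -0.18359347 -0.82592469] w 0.30090285369687286
move frac [-0.00206223  0.0069575   0.3300962 ]
```

View pics/b4.png

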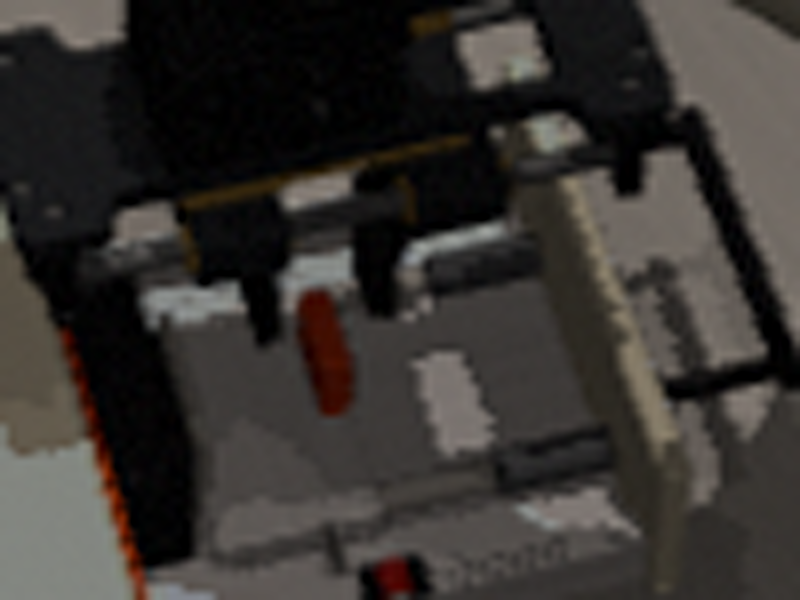

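The fingers are over the orange plate, one in front of it and one behind (tips at about (262,335) and (380,305), grip at (325,350)). I'll go down and close.

Call:
drive_tool:
  series:
    - [0,0,0.12,0]
    - [0,0,0.24,0]
    - [0,0,0.33,0]
    - [0,0,0.33,0]
    - [0,0,0.33,0]

```text
time_s: 12.55
tcp_pos: [0.6102, 0.0964, 0.1186]
ee_rot: [[-0.24, -0.971, 0.0], [-0.971, 0.24, -0.0], [0.0, -0.0, -1.0]]
wrist_force: [0.4, -0.3, 0.7]
gripper_width: 0.298
```

Call:
drive_tool:
  series:
    - [0,0,0,0]
    - [0,0,0,0]
    - [0,0,0,0]
    - [0,0,0,0]
    - [0,0,0,0]
    - [0,0,0,0]
  fingers: 0

```text
time_s: 13.3
tcp_pos: [0.61, 0.0964, 0.119]
ee_rot: [[-0.241, -0.971, 0.0], [-0.971, 0.241, 0.0], [-0.0, -0.0, -1.0]]
wrist_force: [-2.4, 0.3, 2.8]
gripper_width: 0.11
```

Call:
drive_tool:
  series:
    - [0,0.03,0,0]
    - [0,0.06,0,0]
    - [0,0.09,0,0]
    - [0,0.115,0,0]
    - [0,0.115,0,0]
    - [0,0.115,0,0]

```text
time_s: 14.05
tcp_pos: [0.5985, 0.0993, 0.119]
ee_rot: [[-0.24, -0.971, 0.005], [-0.971, 0.24, 0.0], [-0.001, -0.004, -1.0]]
wrist_force: [5.2, -3.0, -0.5]
gripper_width: 0.112
```

```bash
python3 - <<'E'
from h import *
to([.6095,.0972,.12])
s=capture('scene');t=capture('top')
a=crop(s['color'],295,285,50,30,16);b=crop(t['color'],260,205,50,18,16)
cv2.imwrite('pics/c5.png',cv2.convertScaleAbs(np.vstack([a[:400],b])[:600+90][:600],alpha=1.5))
for n,c,box in(('top',t,(262,208,50,30)),('scene',s,(295,265,35,50))):
    for k,L in blobs(c['color'],box).items():
        for ce,st in L:p=atz(c,*ce,.045);print(n,k,ce.round(1),round(p@X*1e3,1),round(p@Y*1e3,1))
E
```

```text
t 14.05 tcp [0.59846965 0.09927804 0.11895658] yhead 166.09299137113584 z [ 4.66269797e-03  1.94362123e-04 -9.99989111e-01] F [ 5.16048294 -3.02109159 -0.53034059] w 0.1122813500872829
move frac [-0.00529403 -0.09342522 -0.00826988]
scene red [318.8 306.5] 564.7 310.1
scene orange [315.5 278.3] 549.7 229.4
```

View pics/c5.png

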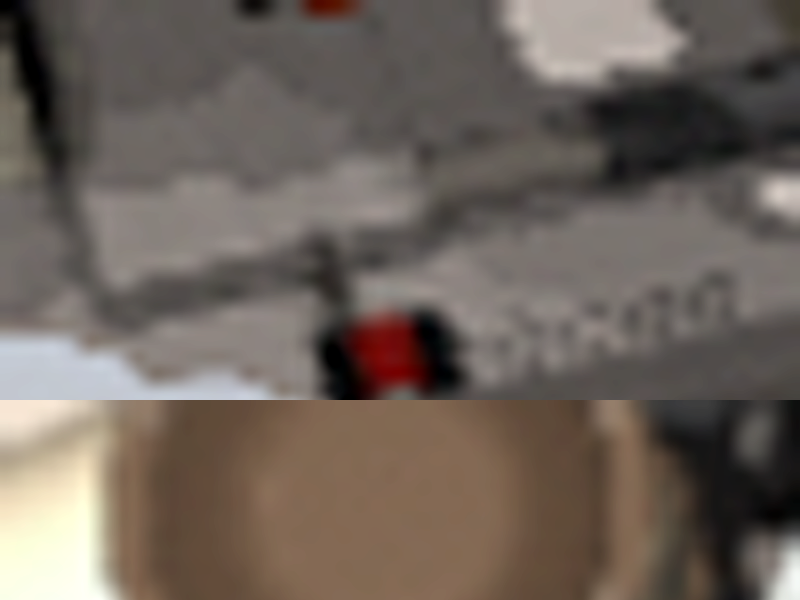

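The pointer tip is at about (316.2,303.6) in the scene view. The middle of the red band's inner edge is at about (319.1,304.9), so the clamp is still a little short. I'll work out how far.

```bash
python3 - <<'E'
from h import *
s=capture('scene')
f=lambda u,v,z:[round(float(atz(s,u,v,z)@w)*1e3,1) for w in(X,Y)]
print('tip',f(316.0,303.5,.043),f(315.0,300,.043),'red inner',f(319.0,305,.045),'red',f(318.8,306.5,.045))
m=np.mean([568.5-1.2,])
# predicted pixel of pointer line when aligned, for the red blob centre
g=telemetry.sense()['tcp_pos'];print('tcp',g@X*1e3,g@Y*1e3)
E
```

```text
tip [568.4, 299.0] [568.0, 288.8] red inner [563.0, 306.2] red [564.7, 310.1]
tcp 557.1273845177957 240.17588942013563
```

Call:
drive_tool:
  series:
    - [0,0.012,0,0]
    - [0,0.024,0,0]
    - [0,0.024,0,0]
    - [0,0.024,0,0]

```text
time_s: 14.7
tcp_pos: [0.5959, 0.0999, 0.119]
ee_rot: [[-0.24, -0.971, 0.005], [-0.971, 0.24, 0.0], [-0.001, -0.005, -1.0]]
wrist_force: [5.2, -3.9, -1.5]
gripper_width: 0.114
```

```bash
python3 - <<'E'
from h import *
for _ in range(1): im=np.mean([capture('scene')['color'] for _ in range(4)],0).astype(np.uint8)
s=capture('scene')
g=telemetry.sense()['tcp_pos'];print('tcp',g@X*1e3,g@Y*1e3,telemetry.sense()['wrist_force'])
k=24;u0,v0=305,294;a=crop(im,u0,v0,30,22,k);a=cv2.convertScaleAbs(a,alpha=1.5)
# slide-station lines (const photometer x), labelled about the red blob's own centre
b=blobs(im,(295,265,35,50))['red'];print(b)
m=atz(s,*b[0][0],.0435)@X
for d in(-4,0,4):
    for y0,y1,z in((.285,.303,.043),):
        P=[proj(s,X*(m+d/1e3)+Y*y+[0,0,z]) for y in(y0,y1)]
        P=[(int((p[0]-u0+.5)*k),int((p[1]-v0+.5)*k)) for p in P];cv2.line(a,*P,(0,255,0) if d==0 else (255,255,0),1)
cv2.imwrite('pics/c6.png',a);print(a.shape)
E
```

```text
tcp 554.4392852265497 240.20061227998562 [ 5.61329119 -3.04167696 -1.0200479 ]
[(array([318.74852941, 306.49411765]), array([22.5 , 40.  ,  3.25,  4.25, 42.5 ]))]
(528, 720, 3)
```

View pics/c6.png

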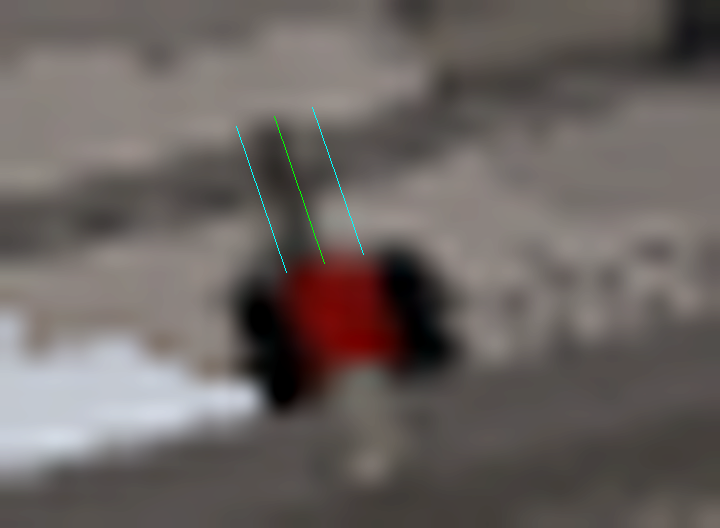

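The pointer stands beside the red band: its line runs from (278,125) to (300,245), just left of the green centre line, which means about 1–2 mm short. I'll check with intensity profiles along the slide, at rest and now.

```bash
cat > prof.py <<'E'
from h import *
def prof(c,im,ys,z,xs):
    M=np.array([[proj(c,X*x/1e3+Y*y/1e3+[0,0,z]) for x in xs] for y in ys],np.float32)
    return cv2.remap(im.astype(np.float32),M[...,0].copy(),M[...,1].copy(),cv2.INTER_CUBIC).mean(0)
xs=np.arange(550,594,1.)
def run(n,c,im):
    g=prof(c,im,np.arange(291,299,1.),.043,xs).mean(1)
    q=prof(c,im,np.arange(304,312,1.),.045,xs);red=np.clip(q[:,2]-q[:,1]-12,0,None)
    print(n,'red c',round((red*xs).sum()/red.sum(),1),'gray',dict(zip(xs.astype(int)[4:],g.round().astype(int)[4:])))
E
python3 - <<'E'
from prof import *
s=capture('scene');t=capture('top')
run('top rest',t,cv2.imread('pics/top2.png'));run('scene rest',s,cv2.imread('pics/scene2.png'))
run('scene now',s,s['color'])
E
```

```text
top rest red c 567.8 gray {np.int64(554): np.int64(172), np.int64(555): np.int64(172), np.int64(556): np.int64(172), np.int64(557): np.int64(173), np.int64(558): np.int64(173), np.int64(559): np.int64(173), np.int64(560): np.int64(174), np.int64(561): np.int64(174), np.int64(562): np.int64(174), np.int64(563): np.int64(173), np.int64(564): np.int64(173), np.int64(565): np.int64(173), np.int64(566): np.int64(173), np.int64(567): np.int64(173), np.int64(568): np.int64(173), np.int64(569): np.int64(173), np.int64(570): np.int64(172), np.int64(571): np.int64(172), np.int64(572): np.int64(173), np.int64(573): np.int64(173), np.int64(574): np.int64(174), np.int64(575): np.int64(173), np.int64(576): np.int64(170), np.int64(577): np.int64(162), np.int64(578): np.int64(148), np.int64(579): np.int64(128), np.int64(580): np.int64(108), np.int64(581): np.int64(95), np.int64(582): np.int64(95), np.int64(583): np.int64(107), np.int64(584): np.int64(125), np.int64(585): np.int64(145), np.int64(586): np.int64(161), np.int64(587): np.int64(170), np.int64(588): np.int64(174), np.int64(589): np.int64(1
[... 1812 characters left out ...]
59), np.int64(570): np.int64(63), np.int64(571): np.int64(64), np.int64(572): np.int64(65), np.int64(573): np.int64(65), np.int64(574): np.int64(65), np.int64(575): np.int64(65), np.int64(576): np.int64(66), np.int64(577): np.int64(68), np.int64(578): np.int64(70), np.int64(579): np.int64(72), np.int64(580): np.int64(72), np.int64(581): np.int64(71), np.int64(582): np.int64(70), np.int64(583): np.int64(69), np.int64(584): np.int64(69), np.int64(585): np.int64(69), np.int64(586): np.int64(69), np.int64(587): np.int64(69), np.int64(588): np.int64(70), np.int64(589): np.int64(71), np.int64(590): np.int64(71), np.int64(591): np.int64(70), np.int64(592): np.int64(70), np.int64(593): np.int64(71)}
```

Call:
drive_tool:
  series:
    - [0,0.006,0,0]
    - [0,0.006,0,0]
    - [0,0.006,0,0]
    - [0,0.006,0,0]
    - [0,0.006,0,0]
    - [0,0.006,0,0]
    - [0,0.006,0,0]
    - [0,0.006,0,0]

```text
time_s: 16.05
tcp_pos: [0.5953, 0.1001, 0.1189]
ee_rot: [[-0.24, -0.971, 0.005], [-0.971, 0.24, 0.0], [-0.002, -0.005, -1.0]]
wrist_force: [5.8, -3.5, -2.1]
gripper_width: 0.112
```

```bash
python3 - <<'E'
from prof import *
for _ in range(3):
    s=capture('scene');im=s['color']
    g=prof(s,im,np.arange(291,299,1.),.043,xs).mean(1);w=np.clip(60-g,0,None)
    q=prof(s,im,np.arange(304,312,1.),.045,xs);red=np.clip(q[:,2]-q[:,1]-12,0,None)
    print('pointer',(w*xs).sum()/w.sum(),'red',(red*xs).sum()/red.sum())
z=telemetry.sense();print(z['time_s'],z['wrist_force'],z['gripper_width'],abs(z['joint_velocities']).max(),z['tcp_pos']@X)
a=crop(s['color'],240,200,150,130,4);cv2.imwrite('pics/c7.png',cv2.convertScaleAbs(a,alpha=1.5))
E
```

```text
pointer 565.5513635560462 red 564.9139904292249
pointer 565.5512832236767 red 564.902090671306
pointer 565.5572420877088 red 564.9230787054867
16.2 [ 5.76007604 -3.81931673 -1.6797762 ] 0.10997873834764282 0.110610554479265 0.5538531550681753
```

View pics/c7.png

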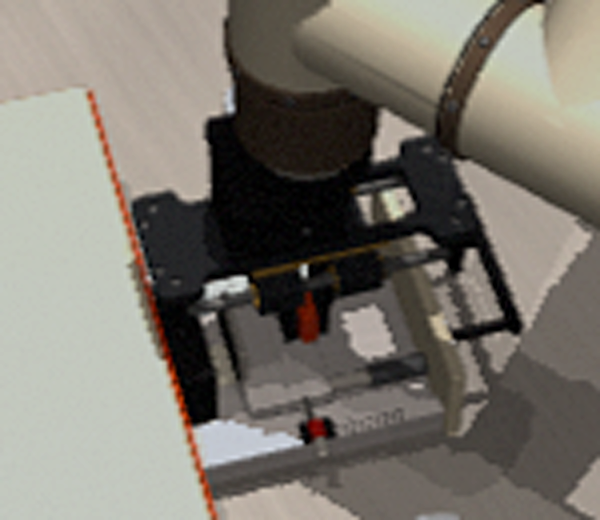

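The gripper holds the orange grip at (308,320) with the drawer open. The pointer at (312,408) stands beside the red band at (317,428), about 0.6 mm from its middle. I'll hand in now.

```bash
python3 -c "
from station import order
print(order.finish_job())"
```

```text
the job is handed in; nothing more can be done
None
```

I pulled the drawer open by its bar, then took the orange grip and drew the clamp back about 14–15 mm. I handed in at about 16 s with the fingers still holding the clamp there; no verdict was reported.

**Drawer:** it came out about 140 mm from a start roughly 20 mm ajar, until the wrist force jumped to over 40 N at the stop. The index has not moved in the images since, so the drawer has stayed put. I did not measure the drawer joint itself. By camera, the clamp's rest place came out about 77–78 mm in front of the photometer, where the task gives 80 mm.

**Pointer:** in the last scene-camera check it was about 0.6 mm behind the middle of the red band, with a tolerance of 4 mm. The arm hides the mark from the top camera, so its only figure is from before the pull. It put the mark 13.7 mm from rest, where the scene camera said 14.3 mm; the two agree to within 1 mm.

**Hold:** the wrist force was steady at about 7 N from the spring. The gripper was closed on the plate at about 10 mm, and the arm was still.

**Surroundings:** I saw no sign of contact with the index or the other items on the bench. I did not measure the other items again at the end.

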